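# Clamp a phone in the UV curing slide and latch it under the lamp

## Robot

A 7-joint arm with a two-finger parallel gripper is mounted at the origin on a cart in front of the work surface, level with it; the furniture and walls round the work are solid. World frame = base frame: x ahead of the robot, y to its left, z up, the work surface at z = 0. Lengths are in m, angles in rad, forces in N, time in s.
With the tool pointing down it reaches from about 0.425 to 0.875 m from the base axis. Payload 8.4 kg.
Tool frame: the origin (TCP) lies at the very end of the fingers, on their centre line; the grasp point (between the pads) lies 19 mm behind it; z points along the fingers, y is the line along which they close (so a half turn about z gives the same grasp; the last joint's range is limited). The gripper opens to 87 mm and grips with 3 to 60 N. Pads are 19 mm wide; open, the fingers measure 117 mm over their backs; the gripper's body (75 mm by 190 mm) begins 51 mm behind the grasp point.
Start: joints at [-1.392, 0.333, 0.04, 1.465, -0.013, 1.343, -0.059], TCP at [0.178, 0.625, 0.223] pointing down, gripper open.
Joint ranges: [-2.58, 2.58], [-0.38, 2.09], [-1.3, 1.39], [0.25, 2.4], [-1.5, 4.64], [0.08, 2.09], [-2.65, 2.65]. Speed limits (rad/s): [2.22, 2.22, 2.79, 2.79, 3.14, 3.14, 3.14].

## Interface

Orientations are given as a rotation vector (axis times angle).
In Python, from plant import env, eyes gives the robot as it stands (env), with the cameras (eyes).
- The arm moves only by the tool nudge_tcp, called after ">>>" as a command line: name --argument value ..., lists and objects as JSON in quotes. Schema: {"type":"object","properties":{"ticks":{"type":"array","items":{"type":"array","items":{"type":"array","items":{"type":"number"},"minItems":7,"maxItems":7},"minItems":1,"maxItems":8},"minItems":1,"maxItems":1},"clamp_n":{"type":"number"},"only":{"type":"string"},"quiet":{"type":"boolean"},"lines":{"type":"string"}},"required":["ticks"],"additionalProperties":false}. ticks is a list that holds a single list of rows (three levels of brackets), with 1 to 8 rows, each of 7 numbers: the finger opening in m, then dx, dy, dz in shares of 75 cm (1.0 is 75 cm), then a rotation vector rx, ry, rz in shares of 360 degrees (1.0 is 360 degrees); each row is the pose to reach, as a shift and turn from the pose commanded when the call began, along the tool's axes at that moment; what a row does not reach only later rows make up. A row lasts 1/12 s, in which the tool goes at most 0.0417 m and 0.125 rad, less where a joint would pass 70% of its speed; a pose out of reach is approached as far as the arm can. The fingers move at their own pace and stop on an object; clamp_n is the grip in N (left out, the last holds). Time passes only in rows, so rows that do not move let the fingers close. The tool returns the time, the measured TCP pose, the force, the opening and the grip force at its end. only (a regular expression) keeps the lines of the reply that match it, lines (a string "A,B") keeps lines A to B, and quiet returns only ok. A shift or turn number past 1, either way, is cut back to 1. Input that does not fit is refused with a message, and nothing moves.
- env.observe(): the state, without advancing time (a new reading comes with each control period).
- eyes.get_image(name): name is "side" or "top" or "wrist"; returns a dict with "pixels" (420x560x3 uint8, red, green, blue), "mtx" (3x3 intrinsics, pixels), "origin" and "attitude" of the camera in the world; the wrist camera has in their place "hand_eye" (4x4, takes a point from camera to tool coordinates, whose origin is the TCP and whose axes are the flange's). Camera axes: x right, y up, looking along -z (the intrinsics and any distortion apply to the point x, -y, -z); pixel columns grow to the right and rows downward; lengths in m; the calibration is good to about 2 mm. A picture is of the moment at which its call begins: read the wrist's pose just before it. There is no depth.
- env.hand_in(): hands the job in; it is judged then, once.
The state is a dict: "clock": time; "joint_positions": joint angles; "qd": joint speeds; "effort": joint torques, N m; "position": TCP position; "eef_rot": TCP orientation; "force": force on the tool from outside, world axes, zero at the start; "torque": the same for the moment, N m; "gripper_width": finger opening in m; "grasp_force": force on a finger pad.
Only numpy, scipy, OpenCV 4.12 (cv2) and the standard library are available. Lean on these libraries where they do the work, as an engineer would, in place of code of your own. Each camera call takes 0.05 s, during which the arm holds its last target. There are 200 camera calls.

## Task

The phone in the curing station's carriage needs its newly glued back glass cured. Set the hold-down frame over the phone, with all four corner posts fully home in the carriage's sockets, and let it go; then push the carriage in under the lamp hood until its spring catch snaps and holds it against the stop. Leave the other things on the bench where they are.

Things in the scene. Friction and masses are not known exactly. Their poses are not given: they have to be found in the camera images.
- station: Fixed curing station: grey base plate 210 (x) x 310 mm (y), white lamp hood over its right half. Origin: centre of its underside, on the counter; x away from the robot, across the slide; y left, along the slide. Hood: y = -152 to -15 mm, x = -99 to 99, 100 mm high (knob to 110); open mouth to +y, 180 mm wide, up to z = 94. Block with the spring plunger: x = -115, y = -10, 40 mm high.
- carriage (a joint): Carriage position on its slide, m: 0 fully out (left), 0.150 at the stop, under the hood (moving along the station's -y); starts at 0 to 0.025. Sliding takes 1 to 3 N. From 0.136 to 0.144 a brass lug on it must pass a spring plunger: up to about 9 N, slipping back if released; beyond that the spring snaps it on to the stop and holds it.
- nest (a point): Centre of the carriage's deck, on its top face, 38 mm above the counter; moves with the carriage. Deck: bright aluminium, 172 mm (station's x) x 112 mm (y); a pink phone is held face down in its middle, top 7 mm above the deck. Four round sockets 10 mm wide, 16 mm deep, chamfered 2 mm, at x = +-75, y = +-45 mm from this point (station axes).
- pull_bar (a point): Middle of the carriage's pull bar: black round bar 10 mm thick, 72 mm long, parallel to the station's x, on two steel rods; its centre 34 mm above the counter and 116 mm to the station's +y of the nest point. The counter below it and beyond it is free. At the stop it is still 66 mm outside the hood.
- hold_frame: Loose frame, about 0.25 kg, on its posts at the left: aluminium rectangle 166 (its x) x 106 mm (y), clear window. Origin: midway between the post tips. Posts at x = +-75, y = +-45 mm: tapered 8 mm spigots z = 0 to 14 mm, then 14 mm wide shoulders up to the bars (z 26 to 33). Orange grip fin in the middle: 44 (x) x 12 mm (y), z 33 to 59. Fits either way round; seated, shoulders rest on the deck.
- frame_seat (a point): Point of the hold-down frame on its middle axis at the level of the shoulders, 14 mm above its origin; it meets the nest point when the frame is seated.
- bottle: White bottle of cleaning alcohol with blue neck, 62 mm wide, 116 mm high; bystander. Origin: centre of its underside.
- flux: Small cream jar with green lid, 42 mm wide, 27 mm high; bystander. Origin: centre of its underside.
- spool: Spool of solder wire, 54 mm wide, 27 mm high; bystander. Origin: centre of its underside.
- meter: Yellow and black multimeter lying flat, 150 x 78 x 43 mm; bystander. Origin: centre of its underside.
- screw_tray: Black tray of small screws, 90 x 130 x 16 mm; bystander. Origin: centre of its underside.

How it is judged:
By the outcome, as a careful person would: the job done as asked, in the order asked, and still so for the second after the job is handed in, with the robot touching nothing.
It also fails if it takes over 54 s, if anything falls off the work surface, if the arm or the gripper's body presses on something with over 40 N, if the wrist force passes 120 N, or if a joint passes its speed limit or range.

## Working session

There is one attempt and no reset: what is moved stays moved. The work goes in short steps, Python scripts to look and compute and a tool call to move; the robot and the scene stay as the last step left them, time stands still between calls to the robot, and variables do not carry over. Pictures are saved under pics/ and viewed, at most 11 in all, crops included, and the job is handed in when it is done.

```bash
ls; mkdir -p pics
```

Run:
```python
from plant import env, eyes
import cv2,numpy as np,pickle
s=env.observe();print(s)
for n in ("top","side","wrist"):
    d=eyes.get_image(n);pickle.dump((s,d),open(f"pics/{n}0.pkl","wb"))
    cv2.imwrite(f"pics/{n}0.png",d["pixels"][:,:,::-1])
    print(n,{k:np.round(v,4).tolist() for k,v in d.items() if k!="pixels"})
```

```text
pics
plant.py
{'clock': 0.0, 'joint_positions': array([-1.39220913,  0.33389929,  0.03989101,  1.46629819, -0.01340528,
        1.34329024, -0.05850742]), 'qd': array([ 3.92554373e-06, -1.06140726e-03, -7.94212502e-04, -1.59158213e-03,
       -5.30236534e-04,  1.69190920e-04,  2.65055047e-05]), 'effort': array([ 1.05306322e-04, -6.56356144e+01,  1.33534145e+00, -4.03799200e+01,
       -5.96879725e-02,  4.47654014e-02,  1.28384549e-04]), 'position': array([0.17815467, 0.62461014, 0.22165384]), 'eef_rot': array([-4.34995420e-01, -3.11121388e+00,  2.55211288e-03]), 'force': array([0.340209  , 1.24709574, 1.19330198]), 'torque': array([-0.03148873, -0.03559586, -0.00264312]), 'grasp_force': 0.0, 'gripper_width': 0.08697435271729788}
top {'mtx': [[493.2086, 0.0, 282.1927], [0.0, 493.2086, 214.2482], [0.0, 0.0, 1.0]], 'origin': [0.4754, 0.0042, 1.3752], 'attitude': [0.0251, -0.0503, -1.5908]}
side {'mtx': [[518.4002, 0.0, 283.9762], [0.0, 518.4002, 209.0569], [0.0, 0.0, 1.0]], 'origin': [0.0013, -1.4036, 0.7302], 'attitude': [1.1276, -0.2187, -0.342]}
wrist {'mtx': [[324.7393, 0.0, 278.8721], [0.0, 324.7393, 207.8153], [0.0, 0.0, 1.0]], 'hand_eye': [[-0.0013, 0.9602, 0.2794, 0.0772], [1.0, 0.0012, 0.0005, -0.0017], [0.0002, 0.2794, -0.9602, -0.1634], [0.0, 0.0, 0.0, 1.0]]}
```

View pics/top0.png

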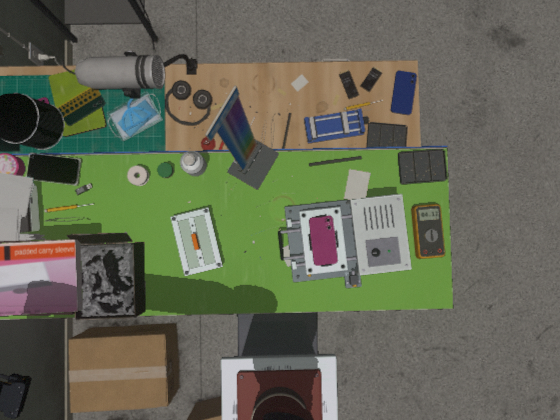

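View pics/wrist0.png

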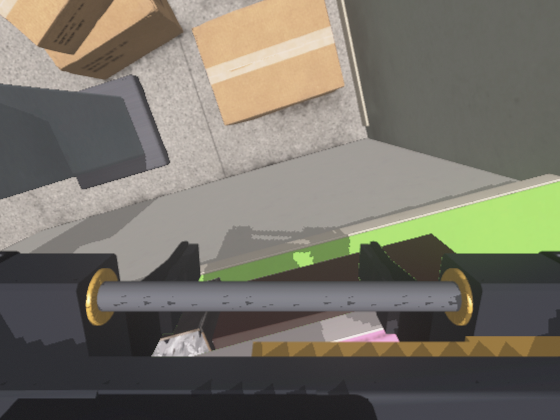

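Create h.py:
```python
import numpy as np,cv2,pickle
from scipy.spatial.transform import Rotation as R
F=np.diag([1.,-1,-1])
def cam(d,s=None):
    "world pose of camera"
    if "origin" in d: return np.array(d["origin"]),R.from_rotvec(d["attitude"]).as_matrix()
    H=np.array(d["hand_eye"]);W=R.from_rotvec(s["eef_rot"]).as_matrix()
    return W@H[:3,3]+s["position"],W@H[:3,:3]
def proj(d,P,s=None):
    o,A=cam(d,s);q=(np.atleast_2d(P)-o)@A@F;q=q@np.array(d["mtx"]).T
    return q[:,:2]/q[:,2:]
def ray(d,uv,z,s=None):
    "pixels -> points on plane z"
    o,A=cam(d,s);uv=np.atleast_2d(uv).astype(float)
    r=np.c_[uv,np.ones(len(uv))]@np.linalg.inv(d["mtx"]).T@F@A.T
    return o+r*((z-o[2])/r[:,2:])
```

Run:
```python
from h import *
for n in("top","side"):
    s,d=pickle.load(open(f"pics/{n}0.pkl","rb"));print(d.keys(),proj(d,[s["position"],[0,0,0],[.5,0,0],[.5,.3,0]]).round(1).tolist())
s,d=pickle.load(open("pics/top0.pkl","rb"))
im=d["pixels"];hsv=cv2.cvtColor(im,cv2.COLOR_RGB2HSV)
def blob(m,roi):
    x0,y0,x1,y1=roi;M=np.zeros_like(m);M[y0:y1,x0:x1]=m[y0:y1,x0:x1]
    c=max(cv2.findContours(M,0,2)[0],key=cv2.contourArea);return cv2.contourArea(c),cv2.minAreaRect(c),c
a=blob(cv2.inRange(hsv,(3,120,120),(20,255,255)),(165,200,230,280));print("fin",a[:2])
b=blob(255-cv2.inRange(hsv,(35,100,60),(60,255,255)),(165,200,230,280));print("frame",b[:2])
c=blob(cv2.inRange(hsv,(150,80,60),(179,255,255)),(295,205,350,275));print("phone",c[:2])
print("fin",ray(d,a[1][0],.059));print("frame",ray(d,cv2.boxPoints(b[1]),.033).round(4))
print("phone",ray(d,c[1][0],.045),ray(d,cv2.boxPoints(c[1]),.045).round(4))
cv2.imwrite("pics/c1.png",cv2.resize(im[190:300,160:420,::-1],None,fx=3,fy=3,interpolation=2))
```

```text
dict_keys(['pixels', 'mtx', 'origin', 'attitude']) [[5.8, 373.7], [279.6, 411.7], [275.9, 229.1], [167.9, 231.3]]
dict_keys(['pixels', 'mtx', 'origin', 'attitude']) [[128.0, 118.6], [100.2, 252.3], [264.1, 223.3], [236.2, 190.1]]
fin (49.0, ((194.47061157226562, 241.38235473632812), (15.522278785705566, 4.123105525970459), 75.96376037597656))
frame (2404.5, ((195.91177368164062, 241.14706420898438), (61.84658432006836, 40.503448486328125), 75.96376037597656))
phone (1071.0, ((322.7154235839844, 240.22308349609375), (48.24951171875, 24.682910919189453), 82.87498474121094))
fin [[0.4707466  0.21715858 0.059     ]]
frame [[0.5407 0.2901 0.033 ]
 [0.5654 0.1833 0.033 ]
 [0.4019 0.145  0.033 ]
 [0.3778 0.2513 0.033 ]]
phone [[ 0.46662024 -0.12551367  0.045     ]] [[ 0.5279 -0.0858  0.045 ]
 [ 0.5349 -0.1523  0.045 ]
 [ 0.4055 -0.1651  0.045 ]
 [ 0.3988 -0.0989  0.045 ]]
```

View pics/side0.png

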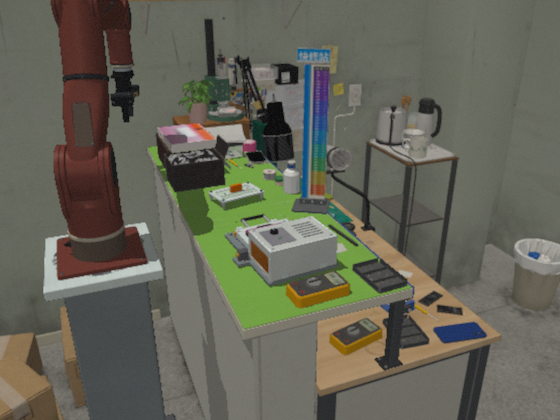

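View pics/c1.png

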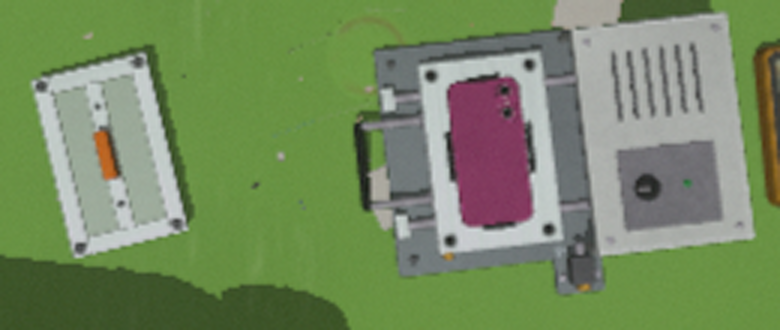

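Add to h.py:
```python
def go(s,p,ang):
    "tool-frame shift and turn: TCP to p, tool pointing down, tool y at world angle ang (rad)"
    W=R.from_rotvec(s["eef_rot"]);y=np.array([np.cos(ang),np.sin(ang),0]);z=np.array([0,0,-1.])
    T=R.from_matrix(np.c_[np.cross(y,z),y,z])
    print("d",(W.inv().apply(np.array(p)-s["position"])).round(4),"rot",(W.inv()*T).as_rotvec().round(4))
```

Run:
```python
from h import *
from plant import env, eyes
s=env.observe();go(s,[.4715,.217,.24],np.radians(103.3))
```

```text
d [-0.3939 -0.3117 -0.0177] rot [-1.2e-03 -2.0e-04 -5.1e-01]
```

The manual's scale: shifts go in shares of 75 cm and turns go in shares of 360 degrees. Converting my numbers, -0.25 m / 0.75 = -0.3333, -0.2 m / 0.75 = -0.2667, -0.3 rad / 6.2832 = -0.0477.

>>> nudge_tcp --ticks '[[[0.087, 0, 0, -0.0533, 0, 0, 0], [0.087, -0.3333, -0.2667, -0.0533, 0, 0, -0.0477], [0.087, -0.3333, -0.2667, -0.0533, 0, 0, -0.0477], [0.087, -0.3333, -0.2667, -0.0533, 0, 0, -0.0477], [0.087, -0.3333, -0.2667, -0.0533, 0, 0, -0.0477], [0.087, -0.3333, -0.2667, -0.0533, 0, 0, -0.0477], [0.087, -0.3333, -0.2667, -0.0533, 0, 0, -0.0477], [0.087, -0.3333, -0.2667, -0.0533, 0, 0, -0.0477]]]'

```text
clock: 0.82
position: [0.3481, 0.3854, 0.2625]
eef_rot: [0.035, -3.141, -0.0]
force: [1.4, 1.1, -0.3]
gripper_width: 0.0868
grasp_force: 0.0
```

Run:
```python
from h import *
from plant import env, eyes
s=env.observe();go(s,[.4715,.217,.24],np.radians(103.3))
```

```text
d [-0.1197 -0.1711  0.0224] rot [ 1.0e-04 -2.0e-04 -2.1e-01]
```

Scaled: -0.171 m / 0.75 = -0.228, -0.12 m / 0.75 = -0.16, -0.21 rad / 6.2832 = -0.0334.

>>> nudge_tcp --ticks '[[[0.087, -0.16, -0.228, 0.0293, 0, 0, -0.0334], [0.087, -0.16, -0.228, 0.0293, 0, 0, -0.0334], [0.087, -0.16, -0.228, 0.0293, 0, 0, -0.0334], [0.087, -0.16, -0.228, 0.0293, 0, 0, -0.0334], [0.087, -0.16, -0.228, 0.0293, 0, 0, -0.0334], [0.087, -0.16, -0.228, 0.0293, 0, 0, -0.0334], [0.087, -0.16, -0.228, 0.0293, 0, 0, -0.0334], [0.087, -0.16, -0.228, 0.0293, 0, 0, -0.0334]]]'

```text
clock: 1.48
position: [0.4709, 0.219, 0.2403]
eef_rot: [0.362, -3.12, -0.0]
force: [-0.6, 1.7, 0.5]
gripper_width: 0.0871
grasp_force: 0.0
```

Create look.py:
```python
import sys
from h import *
from plant import env, eyes
n,f=sys.argv[1:3]
s=env.observe();d=eyes.get_image(n);pickle.dump((s,d),open(f"pics/{f}.pkl","wb"));cv2.imwrite(f"pics/{f}.png",d["pixels"][:,:,::-1])
```

```bash
python3 look.py wrist w1
```

```text
(no output)
```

View pics/w1.png

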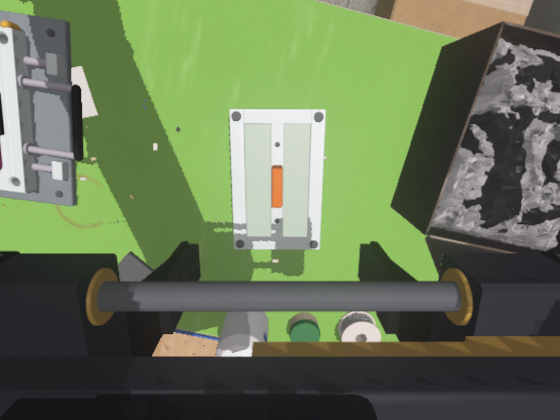

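Create fin.py:
```python
from h import *
import sys
s,d=pickle.load(open(f"pics/{sys.argv[1]}.pkl","rb"))
im=d["pixels"];hsv=cv2.cvtColor(im,cv2.COLOR_RGB2HSV)
m=cv2.inRange(hsv,(3,130,130),(20,255,255));m[270:]=0;m[:80]=0
c=max(cv2.findContours(m,0,2)[0],key=cv2.contourArea);r=cv2.minAreaRect(c);print(r)
print("fin",ray(d,r[0],.059,s).round(4),ray(d,cv2.boxPoints(r),.059,s).round(4).tolist())
g=cv2.cvtColor(im,cv2.COLOR_RGB2GRAY)
m=255-cv2.inRange(hsv,(35,100,30),(60,255,255));m=cv2.inRange(hsv,(0,0,120),(179,60,255))
m[:100]=0;m[:,:225]=0;m[:,330:]=0;m[265:]=0
C=[c for c in cv2.findContours(m,0,2)[0] if cv2.contourArea(c)>100]
r=cv2.minAreaRect(np.vstack(C));P=ray(d,cv2.boxPoints(r),.033,s)
print(r,P.round(4).tolist(),P.mean(0).round(4))
e=P-np.roll(P,1,0);print(np.linalg.norm(e[:,:2],axis=1),np.degrees(np.arctan2(e[:,1],e[:,0])))
```

```bash
python3 fin.py w1
```

```text
((276.5, 186.5), (39.0, 9.0), 90.0)
fin [[0.47   0.2148 0.059 ]] [[0.4504, 0.2054, 0.059], [0.4482, 0.2147, 0.059], [0.4903, 0.2246, 0.059], [0.4926, 0.215, 0.059]]
((277.5, 178.99998474121094), (96.99998474121094, 139.99996948242188), -0.0) [[0.5658, 0.1767, 0.033], [0.4032, 0.1459, 0.033], [0.379, 0.2491, 0.033], [0.5385, 0.2933, 0.033]] [0.4716 0.2162 0.033 ]
[0.11974648 0.16549874 0.10597486 0.16550489] [ -76.84231627 -169.28367661  103.16839163   15.48536196]
```

Run:
```python
from h import *
from plant import env, eyes
s=env.observe();go(s,[.4708,.2155,.037],np.radians(103.15))
```

```text
d [ 0.0006 -0.0045  0.2034] rot [ 0.0003 -0.0005  0.0036]
```

>>> nudge_tcp --ticks '[[[0.06, 0, -0.0053, 0.2, 0, 0, 0], [0.06, 0, -0.0053, 0.2, 0, 0, 0], [0.06, 0, -0.0053, 0.2, 0, 0, 0], [0.06, 0, -0.0053, 0.2, 0, 0, 0], [0.06, 0, -0.0053, 0.2, 0, 0, 0], [0.06, 0, -0.0053, 0.2, 0, 0, 0]]]' --clamp_n 20

```text
clock: 2.03
position: [0.4708, 0.2161, 0.0902]
eef_rot: [0.367, -3.118, 0.002]
force: [1.1, -0.2, 1.3]
gripper_width: 0.0616
grasp_force: 0.0
```

```bash
python3 look.py wrist w2; python3 fin.py w2
```

Run:
```python
from h import *
from plant import env, eyes
s=env.observe();go(s,[.4708,.2155,.037],np.radians(103.15))
```

```text
((279.5, 235.5), (67.0, 17.0), 90.0)
fin [[0.4682 0.2144 0.059 ]] [[0.4478, 0.2042, 0.059], [0.4454, 0.2144, 0.059], [0.4899, 0.2254, 0.059], [0.4925, 0.2144, 0.059]]
((277.0, 185.5), (157.0, 104.0), 90.0) [[0.3994, 0.1617, 0.033], [0.3838, 0.2275, 0.033], [0.4914, 0.2579, 0.033], [0.5093, 0.1825, 0.033]] [0.446  0.2074 0.033 ]
[0.11185808 0.06756231 0.11182411 0.07748201] [-169.29166138  103.34110927   15.79180828  -76.64544729]
d [ 0.0016 -0.0007  0.0548] rot [0.0003 0.0007 0.0043]
```

Scaled: 0.054 m / 0.75 = 0.072, 0.03 m / 0.75 = 0.04.

>>> nudge_tcp --ticks '[[[0.06, 0.0027, -0.0013, 0.04, 0, 0, 0], [0.06, 0.0027, -0.0013, 0.072, 0, 0, 0], [0.06, 0.0027, -0.0013, 0.072, 0, 0, 0], [0, 0.0027, -0.0013, 0.072, 0, 0, 0], [0, 0.0027, -0.0013, 0.072, 0, 0, 0], [0, 0.0027, -0.0013, 0.072, 0, 0, 0], [0, 0.0027, -0.0013, 0.072, 0, 0, 0], [0, 0.0027, -0.0013, 0.072, 0, 0, 0]]]' --clamp_n 40

```text
clock: 2.75
position: [0.471, 0.2142, 0.0377]
eef_rot: [-0.364, 3.119, 0.002]
force: [0.7, 0.2, 0.3]
gripper_width: 0.0345
grasp_force: 0.0
```

Scaled: -0.18 m / 0.75 = -0.24, -0.14 m / 0.75 = -0.1867.

>>> nudge_tcp --ticks '[[[0, 0, 0, -0.04, 0, 0, 0], [0, 0, 0, -0.08, 0, 0, 0], [0, 0, 0, -0.1333, 0, 0, 0], [0, 0, 0, -0.1867, 0, 0, 0], [0, 0, 0, -0.24, 0, 0, 0], [0, 0, 0, -0.24, 0, 0, 0]]]' --clamp_n 40

```text
clock: 3.25
position: [0.4736, 0.2152, 0.2252]
eef_rot: [-0.362, 3.11, 0.009]
force: [0.4, 0.5, 0.1]
gripper_width: 0.0016
grasp_force: 0.0
```

```bash
python3 look.py wrist w3;python3 fin.py w3
```

```text
((280.0, 186.0), (42.0, 10.0), 90.0)
fin [[0.4698 0.2149 0.059 ]] [[0.4497, 0.205, 0.059], [0.4473, 0.2149, 0.059], [0.4907, 0.2253, 0.059], [0.4931, 0.215, 0.059]]
((279.5, 177.0), (146.0, 99.0), 90.0) [[0.4024, 0.1459, 0.033], [0.3789, 0.2462, 0.033], [0.5382, 0.2911, 0.033], [0.5648, 0.1765, 0.033]] [0.4711 0.2149 0.033 ]
[0.16529176 0.10303331 0.16557152 0.11764349] [-169.30156737  103.19967317   15.76002447  -76.9327754 ]
```

The fingers hadn't closed before I lifted. The frame is unmoved, so I'll redo the grasp and wait for it to close.

Scaled: 0.12 m / 0.75 = 0.16, 0.04 m / 0.75 = 0.0533.

>>> nudge_tcp --ticks '[[[0.045, 0, 0, 0, 0, 0, 0], [0.045, 0, 0, 0, 0, 0, 0], [0.045, 0, 0, 0.0533, 0, 0, 0], [0.045, 0, 0, 0.1067, 0, 0, 0], [0.045, 0, 0, 0.16, 0, 0, 0], [0.045, 0, 0, 0.16, 0, 0, 0], [0.045, 0, 0, 0.16, 0, 0, 0], [0.045, 0, 0, 0.16, 0, 0, 0]]]' --clamp_n 40

```text
clock: 3.97
position: [0.4709, 0.2139, 0.0979]
eef_rot: [-0.363, 3.12, -0.0]
force: [1.1, 0.5, 0.4]
gripper_width: 0.0426
grasp_force: 0.0
```

Run:
```python
from h import *
from plant import env, eyes
s=env.observe();go(s,[.470,.2149,.037],np.radians(103.15))
```

```text
d [0.0007 0.0012 0.0609] rot [-0.0002  0.0004  0.0024]
```

Scaled: 0.061 m / 0.75 = 0.0813, 0.04 m / 0.75 = 0.0533.

>>> nudge_tcp --ticks '[[[0.045, 0.0013, 0.0013, 0.0533, 0, 0, 0], [0.045, 0.0013, 0.0013, 0.0813, 0, 0, 0], [0.045, 0.0013, 0.0013, 0.0813, 0, 0, 0], [0, 0.0013, 0.0013, 0.0813, 0, 0, 0], [0, 0.0013, 0.0013, 0.0813, 0, 0, 0], [0, 0.0013, 0.0013, 0.0813, 0, 0, 0], [0, 0.0013, 0.0013, 0.0813, 0, 0, 0], [0, 0.0013, 0.0013, 0.0813, 0, 0, 0]]]' --clamp_n 40

```text
clock: 4.63
position: [0.4698, 0.2149, 0.0368]
eef_rot: [-0.364, 3.119, 0.002]
force: [-0.5, -0.5, 0.2]
gripper_width: 0.0192
grasp_force: 0.0
```

>>> nudge_tcp --ticks '[[[0, 0, 0, 0, 0, 0, 0], [0, 0, 0, 0, 0, 0, 0], [0, 0, 0, 0, 0, 0, 0]]]' --clamp_n 40

```text
clock: 4.88
position: [0.4696, 0.2148, 0.0362]
eef_rot: [-0.364, 3.12, 0.001]
force: [-0.8, 0.4, 6.4]
gripper_width: 0.0114
grasp_force: 40.0
```

Scaled: -0.16 m / 0.75 = -0.2133, -0.14 m / 0.75 = -0.1867.

>>> nudge_tcp --ticks '[[[0, 0, 0, -0.0267, 0, 0, 0], [0, 0, 0, -0.08, 0, 0, 0], [0, 0, 0, -0.1333, 0, 0, 0], [0, 0, 0, -0.1867, 0, 0, 0], [0, 0, 0, -0.2133, 0, 0, 0], [0, 0, 0, -0.2133, 0, 0, 0]]]' --clamp_n 40

```text
clock: 5.38
position: [0.4711, 0.2155, 0.2003]
eef_rot: [-0.363, 3.114, 0.006]
force: [0.7, 0.5, -3.1]
gripper_width: 0.012
grasp_force: 40.0
```

```bash
python3 - <<'E'
from h import *
from plant import env, eyes
s=env.observe();go(s,[.467,.03,.2],np.radians(95.8))
s,d=pickle.load(open("pics/top0.pkl","rb"))
im=d["pixels"];hsv=cv2.cvtColor(im,cv2.COLOR_RGB2HSV)
m=cv2.inRange(hsv,(0,0,195),(179,40,255));m[:,:297]=0;m[:,347:]=0;m[:205]=0;m[280:]=0
c=max(cv2.findContours(m,0,2)[0],key=cv2.contourArea);r=cv2.minAreaRect(c);P=ray(d,cv2.boxPoints(r),.038)
e=P-np.roll(P,1,0);print("deck",r,P.mean(0),np.linalg.norm(e[:,:2],axis=1),np.degrees(np.arctan2(e[:,1],e[:,0])))
E
```

```text
d [ 0.0466 -0.1795 -0.0005] rot [0.0032 0.0064 0.1307]
deck ((322.79864501953125, 240.28839111328125), (62.10111999511719, 39.72602462768555), 83.2901611328125) [ 0.46663881 -0.12644091  0.038     ] [0.16792786 0.10821408 0.168214   0.10758959] [   5.42093601  -84.42971636 -174.79164795   95.41938662]
```

Scaled: -0.18 m / 0.75 = -0.24, 0.047 m / 0.75 = 0.0627, 0.13 rad / 6.2832 = 0.0207.

>>> nudge_tcp --ticks '[[[0, 0.0627, -0.24, 0, 0, 0, 0.0207], [0, 0.0627, -0.24, 0, 0, 0, 0.0207], [0, 0.0627, -0.24, 0, 0, 0, 0.0207], [0, 0.0627, -0.24, 0, 0, 0, 0.0207], [0, 0.0627, -0.24, 0, 0, 0, 0.0207], [0, 0.0627, -0.24, 0, 0, 0, 0.0207], [0, 0.0627, -0.24, 0, 0, 0, 0.0207]]]' --clamp_n 40

```text
clock: 5.97
position: [0.4638, 0.0272, 0.1943]
eef_rot: [0.156, -3.136, 0.0]
force: [-0.5, -0.1, -3.1]
gripper_width: 0.0117
grasp_force: 40.0
```

```bash
python3 look.py wrist w4
```

```text
(no output)
```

View pics/w4.png

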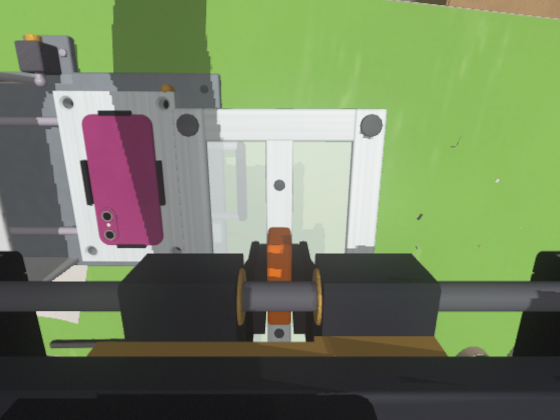

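Create sock.py:
```python
from h import *
s,d=pickle.load(open("pics/w4.pkl","rb"));g=cv2.cvtColor(d["pixels"],cv2.COLOR_RGB2GRAY)
def cen(u,v,r=10):
    p=g[v-r:v+r+1,u-r:u+r+1];m=(p<p.max()*.55).astype(np.uint8)
    n,l,st,c=cv2.connectedComponentsWithStats(m);i=min(range(1,n),key=lambda k:np.hypot(*(c[k]-r))-(0 if st[k,4]>12 else -99))
    print(st[i,4],end=" ");return c[i]+[u-r,v-r]
S=np.array([cen(*p) for p in [(68,102),(163,103),(92,250),(176,250)]]);B=np.array([cen(*p,14) for p in [(188,125),(371,125)]])
print(S.round(1).tolist(),B.round(1).tolist())
P=ray(d,S,.038,s)
def ang(a,b):return np.degrees(np.arctan2(*(b-a)[1::-1]))
print(P.round(4).tolist(),"c",P.mean(0).round(4));dd=lambda i,j:np.linalg.norm(P[i]-P[j])
print("lens",dd(0,1),dd(2,3),dd(0,2),dd(1,3),"ang",ang(P[0],P[2]),ang(P[1],P[3]),ang(P[0],P[1])-90,ang(P[2],P[3])-90)
Q=ray(d,B,s["position"][2]-.0362+.033,s);W=R.from_rotvec(s["eef_rot"])
print("bolts tool",W.inv().apply(Q-s["position"]).round(4).tolist(),np.linalg.norm(Q[0]-Q[1]),"ang",ang(Q[0],Q[1])-90)
y=W.apply([0,1,0]);print("tool y ang",np.degrees(np.arctan2(y[1],y[0])),s["position"])
```

```bash
python3 sock.py
```

```text
75 39 19 156 373 375 [[67.4, 102.4], [165.4, 103.9], [90.5, 249.1], [176.0, 256.8]] [[187.2, 124.9], [370.7, 125.5]]
[[0.3959, -0.1802, 0.038], [0.3883, -0.0888, 0.038], [0.544, -0.1679, 0.038], [0.544, -0.0773, 0.038]] c [ 0.4681 -0.1285  0.038 ]
lens 0.09178629909848939 0.09062553398437073 0.1485359639970103 0.15615247777962518 ang 4.758620517678194 4.215586804279915 4.764940626695804 -0.05154763156829745
bolts tool [[0.0723, -0.0471, 0.0033], [0.0719, 0.0443, 0.0033]] 0.09137986395526249 ang 5.432760283947786
tool y ang 95.6883389153071 [0.46384775 0.02716098 0.19432546]
```

Run:
```python
from h import *
s,d=pickle.load(open("pics/w4.pkl","rb"));im=d["pixels"][:,:,::-1]
t=[cv2.resize(im[v-18:v+19,u-18:u+19],(296,296),interpolation=0) for u,v in [(68,102),(163,103),(92,250),(176,250)]]
cv2.imwrite("pics/c4.png",np.vstack([np.hstack(t[:2]),np.hstack(t[2:])]))
```

```text
(no output)
```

View pics/c4.png

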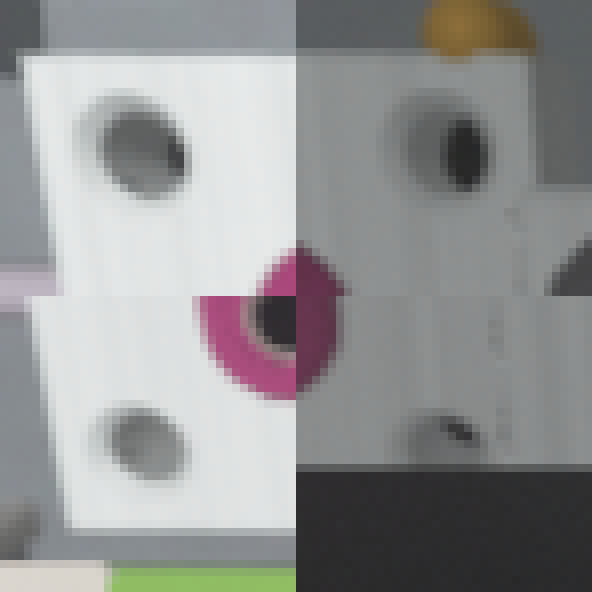

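Run:
```python
from h import *
s,d=pickle.load(open("pics/w4.pkl","rb"))
P=ray(d,[(66.4,101.6),(162.4,102.5),(91,249.5),(176.1,250.5)],.038,s);print(P.round(4).tolist(),P.mean(0))
D=P-P.mean(0);L=np.array([[-75,-45],[-75,45],[75,-45],[75,45]])/1000
U,_,V=np.linalg.svd(D[:,:2].T@L);M=U@V;yaw=np.arctan2(M[1,0],M[0,0]);print("yaw",np.degrees(yaw));print("res mm",((P[:,:2]-P[:,:2].mean(0)-L@M.T)*1e3).round(1).tolist())
from plant import env, eyes
o=env.observe();W=R.from_rotvec(o["eef_rot"])
# frame centre in tool: TCP offset; place over nest
go(o,[*P.mean(0)[:2],.2],np.pi/2+yaw)
```

```text
[[0.3953, -0.1811, 0.038], [0.3873, -0.0916, 0.038], [0.5444, -0.1674, 0.038], [0.5367, -0.0773, 0.038]] [ 0.46592728 -0.12934814  0.038     ]
yaw 5.259224612219302
res mm [[-0.1, -0.1], [0.2, -0.2], [-0.3, -0.2], [0.2, 0.4]]
d [ 0.0141 -0.1572 -0.0055] rot [-0.     -0.0018  0.0097]
```

Scaled: -0.1556 m / 0.75 = -0.2075, 0.017 m / 0.75 = 0.0227, 0.006 rad / 6.2832 = 0.001.

>>> nudge_tcp --ticks '[[[0, 0.0227, -0.2075, 0, 0, 0, 0.001], [0, 0.0227, -0.2075, 0, 0, 0, 0.001], [0, 0.0227, -0.2075, 0, 0, 0, 0.001], [0, 0.0227, -0.2075, 0, 0, 0, 0.001], [0, 0.0227, -0.2075, 0.04, 0, 0, 0.001], [0, 0.0227, -0.2075, 0.0933, 0, 0, 0.001], [0, 0.0227, -0.2075, 0.1333, 0, 0, 0.001], [0, 0.0227, -0.2075, 0.1333, 0, 0, 0.001]]]' --clamp_n 40

```text
clock: 6.68
position: [0.4597, -0.1262, 0.09]
eef_rot: [0.154, -3.128, 0.0]
force: [-2.1, 0.9, -3.4]
gripper_width: 0.0121
grasp_force: 40.0
```

```bash
python3 look.py wrist w5; python3 look.py side s5
```

Run:
```python
from h import *
from plant import env, eyes
s=env.observe();go(s,[.463,-.128,.08],np.radians(95.3))
```

```text
d [ 0.0002 -0.0007  0.0152] rot [-0.0007 -0.0032  0.0051]
```

View pics/w5.png

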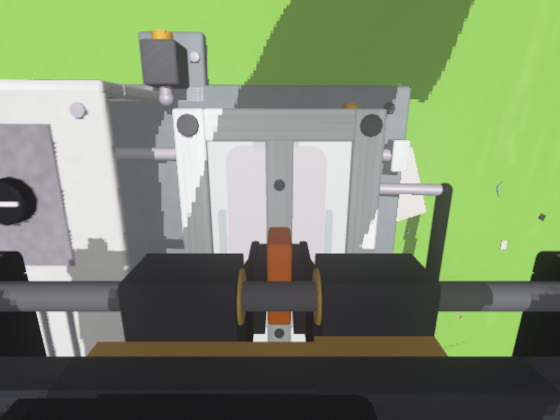

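Scaled: 0.023 m / 0.75 = 0.0307, 0.022 m / 0.75 = 0.0293, 0.005 rad / 6.2832 = 0.0008.

>>> nudge_tcp --ticks '[[[0, 0, -0.0021, 0.016, 0, 0, 0.0008], [0, 0, -0.0021, 0.0213, 0, 0, 0.0008], [0, 0, -0.0021, 0.0253, 0, 0, 0.0008], [0, 0, -0.0021, 0.0293, 0, 0, 0.0008], [0, 0, -0.0021, 0.0307, 0, 0, 0.0008], [0, 0, -0.0021, 0.0307, 0, 0, 0.0008]]]' --clamp_n 40

```text
clock: 7.28
position: [0.4641, -0.1295, 0.073]
eef_rot: [-0.144, 3.138, 0.0]
force: [0.3, -0.9, -2.6]
gripper_width: 0.0117
grasp_force: 40.0
```

```bash
python3 - <<'E'
from h import *
from plant import env, eyes
s=env.observe();go(s,[.463,-.129,.0602],np.radians(95.3));print(s["torque"].round(2),s["force"].round(1))
E
```

```text
d [0.0011 0.0006 0.0128] rot [ 0.      0.0005 -0.0011]
[ 0.08 -0.05 -0.04] [ 0.3 -0.9 -2.6]
```

Scaled: 0.003 m / 0.75 = 0.004, 0.002 m / 0.75 = 0.0027.

>>> nudge_tcp --ticks '[[[0, 0, 0, 0.0013, 0, 0, 0], [0, 0, 0, 0.0027, 0, 0, 0], [0, 0, 0, 0.004, 0, 0, 0], [0, 0, 0, 0.004, 0, 0, 0], [0, 0, 0, 0.004, 0, 0, 0]]]' --clamp_n 40

```text
clock: 7.7
position: [0.4641, -0.1295, 0.0696]
eef_rot: [-0.143, 3.138, 0.0]
force: [2.8, 0.7, -2.5]
gripper_width: 0.0118
grasp_force: 40.0
```

```bash
python3 - <<'E'
from h import *
from plant import env, eyes
s=env.observe();go(s,[.463,-.129,.0602],np.radians(95.3));print(s["torque"].round(2),s["force"].round(1))
E
```

```text
d [0.0011 0.0006 0.0094] rot [ 0.      0.0004 -0.0012]
[ 0.4  -0.31  0.02] [ 2.8  0.7 -2.5]
```

Scaled: 0.005 m / 0.75 = 0.0067, 0.004 m / 0.75 = 0.0053.

>>> nudge_tcp --ticks '[[[0, -0.0009, 0.0001, 0.0013, 0, 0, 0], [0, -0.0009, 0.0001, 0.004, 0, 0, 0], [0, -0.0009, 0.0001, 0.0053, 0, 0, 0], [0, -0.0009, 0.0001, 0.0067, 0, 0, 0], [0, -0.0009, 0.0001, 0.0067, 0, 0, 0]]]' --clamp_n 40

```text
clock: 8.12
position: [0.4644, -0.1294, 0.0643]
eef_rot: [0.143, -3.138, 0.0]
force: [1.5, 2.3, -3.0]
gripper_width: 0.0114
grasp_force: 40.0
```

```bash
python3 - <<'E'
from h import *
from plant import env, eyes
s=env.observe();go(s,[.463,-.129,.0602],np.radians(95.3));print(s["torque"].round(2),s["force"].round(1))
E
```

```text
d [0.0013 0.0006 0.0041] rot [-0.0001 -0.0004 -0.0013]
[ 0.32 -0.11  0.1 ] [ 1.5  2.3 -3. ]
```

Scaled: 0.005 m / 0.75 = 0.0067, 0.004 m / 0.75 = 0.0053.

>>> nudge_tcp --ticks '[[[0, -0.0005, 0.0007, 0.0013, 0, 0, 0], [0, -0.0005, 0.0007, 0.0027, 0, 0, 0], [0, -0.0005, 0.0007, 0.004, 0, 0, 0], [0, -0.0005, 0.0007, 0.0053, 0, 0, 0], [0, -0.0005, 0.0007, 0.0067, 0, 0, 0], [0, -0.0005, 0.0007, 0.0067, 0, 0, 0]]]' --clamp_n 40

```text
clock: 8.62
position: [0.4649, -0.1294, 0.0605]
eef_rot: [0.142, -3.138, -0.001]
force: [-7.0, 0.0, 14.1]
gripper_width: 0.012
grasp_force: 40.0
```

```bash
python3 - <<'E'
from h import *
from plant import env, eyes
s=env.observe();go(s,[.463,-.129,.0602],np.radians(95.3));print(s["torque"].round(2),s["force"].round(1))
E
```

```text
d [0.0018 0.0006 0.0003] rot [ 0.0004 -0.0003 -0.002 ]
[0.06 1.48 0.  ] [-7.   0.  14.1]
```

Scaled: 0.001 m / 0.75 = 0.0013, 0.0006 m / 0.75 = 0.0008.

>>> nudge_tcp --ticks '[[[0, 0.0008, 0, 0.0013, 0, 0, 0], [0, 0.0008, 0, 0.0013, 0, 0, 0]]]' --clamp_n 40

```text
clock: 8.78
position: [0.465, -0.1298, 0.0604]
eef_rot: [-0.142, 3.137, 0.001]
force: [-9.3, 0.0, 25.6]
gripper_width: 0.0118
grasp_force: 40.0
```

```bash
python3 - <<'E'
from plant import env, eyes
s=env.observe();print(s["position"].round(4),s["torque"].round(2),s["force"].round(1))
E
```

```text
[ 0.465  -0.1298  0.0604] [0.02 2.13 0.03] [-9.3  0.  25.6]
```

>>> nudge_tcp --ticks '[[[0.03, 0, 0, 0, 0, 0, 0], [0.03, 0, 0, 0, 0, 0, 0], [0.03, 0, 0, 0, 0, 0, 0], [0.03, 0, 0, 0, 0, 0, 0], [0.03, 0, 0, 0, 0, 0, 0]]]'

```text
clock: 9.2
position: [0.4643, -0.1289, 0.0585]
eef_rot: [0.143, -3.138, 0.0]
force: [-0.0, -0.0, 0.9]
gripper_width: 0.0288
grasp_force: 0.0
```

>>> nudge_tcp --ticks '[[[0.03, 0, 0, -0.04, 0, 0, 0], [0.03, 0, 0, -0.0933, 0, 0, 0], [0.03, 0, 0, -0.1467, 0, 0, 0], [0.03, 0, 0, -0.1867, 0, 0, 0], [0, 0, 0, -0.1867, 0, 0, 0]]]'

```text
clock: 9.62
position: [0.4673, -0.1297, 0.2044]
eef_rot: [-0.142, 3.13, 0.0]
force: [0.8, -0.7, 0.6]
gripper_width: 0.0278
grasp_force: 0.0
```

```bash
python3 look.py wrist w6; python3 look.py side s6;python3 fin.py w6|head -2
```

```text
((279.0, 200.0), (44.0, 10.0), 90.0)
fin [[ 0.4728 -0.1306  0.059 ]] [[0.4513, -0.1374, 0.059], [0.4505, -0.1278, 0.059], [0.4951, -0.1236, 0.059], [0.496, -0.1336, 0.059]]
```

Run:
```python
from h import *
s,d=pickle.load(open("pics/w6.pkl","rb"));a=d["pixels"][80:280,150:420,::-1]
s,e=pickle.load(open("pics/s6.pkl","rb"));b=e["pixels"][180:290,200:350,::-1]
cv2.imwrite("pics/c6.png",np.vstack([cv2.resize(a,(400,296)),cv2.resize(b,(400,293),interpolation=2)]))
```

```text
(no output)
```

View pics/c6.png

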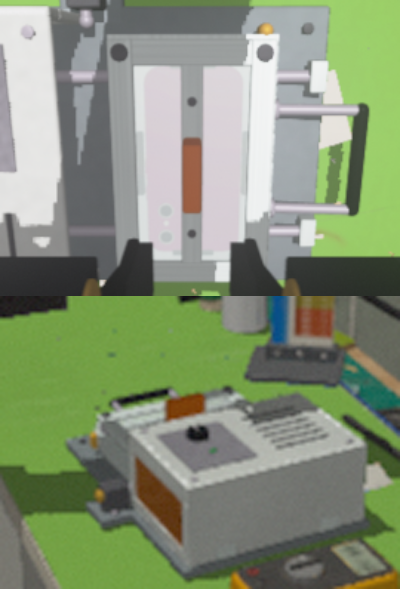

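Scaled: 0.109 m / 0.75 = 0.1453, 0.105 m / 0.75 = 0.14.

>>> nudge_tcp --ticks '[[[0, -0.0053, 0, 0, 0, 0, 0], [0, -0.0053, 0, 0.0533, 0, 0, 0], [0, -0.0053, 0, 0.1067, 0, 0, 0], [0, -0.0053, 0, 0.14, 0, 0, 0], [0, -0.0053, 0, 0.1453, 0, 0, 0], [0, -0.0053, 0, 0.1453, 0, 0, 0], [0, -0.0053, 0, 0.1453, 0, 0, 0]]]' --clamp_n 40

```text
clock: 10.3
position: [0.4685, -0.129, 0.0901]
eef_rot: [0.142, -3.138, 0.001]
force: [-0.1, 0.1, 0.6]
gripper_width: 0.0005
grasp_force: 0.0
```

```bash
python3 - <<'E'
from plant import env, eyes
s=env.observe();print(s["position"].round(4),s["torque"].round(2),s["force"].round(1))
E
```

```text
[ 0.4685 -0.129   0.0901] [ 0.04 -0.04  0.02] [-0.1  0.1  0.6]
```

Scaled: 0.008 m / 0.75 = 0.0107, 0.007 m / 0.75 = 0.0093.

>>> nudge_tcp --ticks '[[[0, 0, 0, 0.0053, 0, 0, 0], [0, 0, 0, 0.008, 0, 0, 0], [0, 0, 0, 0.0093, 0, 0, 0], [0, 0, 0, 0.0107, 0, 0, 0], [0, 0, 0, 0.0107, 0, 0, 0]]]' --clamp_n 40

```text
clock: 10.72
position: [0.4691, -0.1289, 0.0833]
eef_rot: [-0.143, 3.137, 0.001]
force: [-5.8, 0.5, 16.9]
gripper_width: 0.0008
grasp_force: 8.4
```

```bash
python3 - <<'E'
from plant import env, eyes
s=env.observe();print(s["position"].round(4),s["torque"].round(2),s["force"].round(1))
E
```

```text
[ 0.4691 -0.1289  0.0833] [ 0.14  1.31 -0.01] [-5.8  0.5 16.9]
```

Scaled: 0.165 m / 0.75 = 0.22, 0.16 m / 0.75 = 0.2133, 0.72 rad / 6.2832 = 0.1146.

>>> nudge_tcp --ticks '[[[0, 0, 0, -0.0533, 0, 0, 0], [0, 0, 0, -0.1067, 0, 0, 0], [0, 0, 0.0533, -0.1333, 0, 0, 0.0191], [0, 0, 0.1067, -0.1333, 0, 0, 0.0382], [0, 0, 0.16, -0.1333, 0, 0, 0.0573], [0, 0, 0.2133, -0.1333, 0, 0, 0.0764], [0, 0, 0.22, -0.1333, 0, 0, 0.0955], [0, 0, 0.22, -0.1333, 0, 0, 0.1146]]]' --clamp_n 40

```text
clock: 11.38
position: [0.4528, 0.0417, 0.1823]
eef_rot: [0.84, 3.027, 0.004]
force: [-0.3, 0.6, 0.7]
gripper_width: 0.0004
grasp_force: 0.0
```

```bash
python3 - <<'E'
from h import *
from plant import env, eyes
s=env.observe();go(s,[.4523,.0363,.14],np.radians(5.3))
E
```

```text
d [-0.0024 -0.005   0.0423] rot [ 0.0021 -0.0013  0.937 ]
```

Scaled: 0.042 m / 0.75 = 0.056, 0.02 m / 0.75 = 0.0267, 0.937 rad / 6.2832 = 0.1491.

>>> nudge_tcp --ticks '[[[0, -0.0027, -0.0027, 0, 0, 0, 0.1491], [0, -0.0027, -0.0027, 0.0267, 0, 0, 0.1491], [0, -0.0027, -0.0027, 0.056, 0, 0, 0.1491], [0, -0.0027, -0.0027, 0.056, 0, 0, 0.1491], [0, -0.0027, -0.0027, 0.056, 0, 0, 0.1491], [0, -0.0027, -0.0027, 0.056, 0, 0, 0.1491], [0, -0.0027, -0.0027, 0.056, 0, 0, 0.1491], [0, -0.0027, -0.0027, 0.056, 0, 0, 0.1491]]]' --clamp_n 40

```text
clock: 12.05
position: [0.4542, 0.033, 0.1402]
eef_rot: [2.126, 2.312, 0.002]
force: [-0.6, -0.1, -0.3]
gripper_width: 0.0003
grasp_force: 0.0
```

```bash
python3 look.py wrist w7;python3 - <<'E'
from h import *
from plant import env, eyes
s=env.observe();go(s,[.4523,.0363,.02],np.radians(5.3))
E
```

```text
d [ 0.0034 -0.0018  0.1201] rot [ 0.001  -0.0005 -0.01  ]
```

View pics/w7.png

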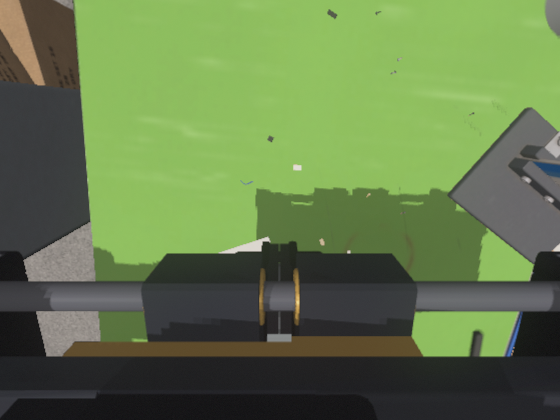

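Scaled: 0.118 m / 0.75 = 0.1573, 0.04 m / 0.75 = 0.0533, -0.01 rad / 6.2832 = -0.0016.

>>> nudge_tcp --ticks '[[[0, 0.0053, -0.0027, 0.0533, 0, 0, -0.0016], [0, 0.0053, -0.0027, 0.1067, 0, 0, -0.0016], [0, 0.0053, -0.0027, 0.1467, 0, 0, -0.0016], [0, 0.0053, -0.0027, 0.1573, 0, 0, -0.0016], [0, 0.0053, -0.0027, 0.1573, 0, 0, -0.0016]]]' --clamp_n 40

```text
clock: 12.52
position: [0.4502, 0.0363, 0.0203]
eef_rot: [-2.104, -2.331, 0.006]
force: [0.1, -0.6, -0.4]
gripper_width: 0.0004
grasp_force: 0.0
```

>>> nudge_tcp --ticks '[[[0, -0.0133, 0, 0, 0, 0, 0], [0, -0.0267, 0, 0, 0, 0, 0], [0, -0.036, 0, 0, 0, 0, 0], [0, -0.044, 0, 0, 0, 0, 0], [0, -0.052, 0, 0, 0, 0, 0], [0, -0.06, 0, 0, 0, 0, 0], [0, -0.0667, 0, 0, 0, 0, 0]]]' --clamp_n 40

```text
clock: 13.1
position: [0.4571, -0.0135, 0.022]
eef_rot: [2.106, 2.331, 0.001]
force: [0.8, 2.7, 0.7]
gripper_width: 0.0007
grasp_force: 0.7
```

Scaled: -0.08 m / 0.75 = -0.1067, -0.07 m / 0.75 = -0.0933.

>>> nudge_tcp --ticks '[[[0, -0.0133, 0, 0, 0, 0, 0], [0, -0.0267, 0, 0, 0, 0, 0], [0, -0.04, 0, 0, 0, 0, 0], [0, -0.0533, 0, 0, 0, 0, 0], [0, -0.0667, 0, 0, 0, 0, 0], [0, -0.08, 0, 0, 0, 0, 0], [0, -0.0933, 0, 0, 0, 0, 0], [0, -0.1067, 0, 0, 0, 0, 0]]]' --clamp_n 40

```text
clock: 13.77
position: [0.4644, -0.093, 0.0215]
eef_rot: [-2.105, -2.331, 0.0]
force: [-0.4, 2.0, 1.2]
gripper_width: 0.0002
grasp_force: 1.1
```

Scaled: -0.03 m / 0.75 = -0.04, -0.025 m / 0.75 = -0.0333.

>>> nudge_tcp --ticks '[[[0, -0.0133, 0, 0, 0, 0, 0], [0, -0.02, 0, 0, 0, 0, 0], [0, -0.0267, 0, 0, 0, 0, 0], [0, -0.0333, 0, 0, 0, 0, 0], [0, -0.04, 0, 0, 0, 0, 0]]]' --clamp_n 40

```text
clock: 14.18
position: [0.4674, -0.1223, 0.0214]
eef_rot: [-2.105, -2.331, 0.0]
force: [-2.6, 15.1, 3.2]
gripper_width: 0.0007
grasp_force: 9.6
```

```bash
python3 look.py top t8
```

Run:
```python
from h import *
s,d=pickle.load(open("pics/t8.pkl","rb"));cv2.imwrite("pics/c8.png",cv2.resize(d["pixels"][190:300,240:420,::-1],None,fx=4,fy=4,interpolation=2))
```

The manual's scale: shifts go in shares of 75 cm and turns go in shares of 360 degrees. Converting my numbers, -0.002 m / 0.75 = -0.0027, -0.001 m / 0.75 = -0.0013.

>>> nudge_tcp --ticks '[[[0, -0.0013, 0, 0, 0, 0, 0], [0, -0.0027, 0, 0, 0, 0, 0], [0, -0.0027, 0, 0, 0, 0, 0]]]' --clamp_n 40

```text
clock: 14.48
position: [0.4674, -0.1221, 0.0213]
eef_rot: [-2.102, -2.33, -0.001]
force: [-2.7, 9.1, 3.9]
gripper_width: 0.0004
grasp_force: 5.0
```

>>> nudge_tcp --ticks '[[[0, 0.0267, 0, 0, 0, 0, 0], [0, 0.0533, 0, 0, 0, 0, 0], [0, 0.0667, 0, 0, 0, 0, 0], [0, 0.0667, 0, 0, 0, 0, 0]]]'

```text
clock: 14.82
position: [0.4629, -0.0726, 0.0215]
eef_rot: [-2.102, -2.334, -0.001]
force: [-0.5, -0.9, -0.5]
gripper_width: 0.0005
grasp_force: 0.0
```

>>> nudge_tcp --ticks '[[[0, 0, 0, -0.0533, 0, 0, 0], [0, 0, 0, -0.1067, 0, 0, 0], [0, 0.0533, 0, -0.16, 0, 0, 0], [0, 0.1067, 0, -0.2133, 0, 0, 0], [0, 0.16, 0, -0.2667, 0, 0, 0], [0, 0.2133, 0, -0.2667, 0, 0, 0], [0, 0.2667, 0, -0.2667, 0, 0, 0], [0, 0.2667, 0, -0.2667, 0, 0, 0]]]'

```text
clock: 15.48
position: [0.443, 0.1265, 0.2233]
eef_rot: [2.105, 2.331, 0.005]
force: [0.6, 0.5, 0.0]
gripper_width: 0.0006
grasp_force: 0.0
```

```bash
python3 look.py top t9;python3 look.py side s9
```

Run:
```python
from h import *
s,d=pickle.load(open("pics/t9.pkl","rb"));a=cv2.resize(d["pixels"][195:295,250:420,::-1],(680,400),interpolation=2)
s,e=pickle.load(open("pics/s9.pkl","rb"));b=cv2.resize(e["pixels"][190:290,180:350,::-1],(340,200),interpolation=2)
cv2.imwrite("pics/c9.png",np.vstack([a,np.hstack([b,b*0])]))
```

```text
(no output)
```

View pics/c9.png

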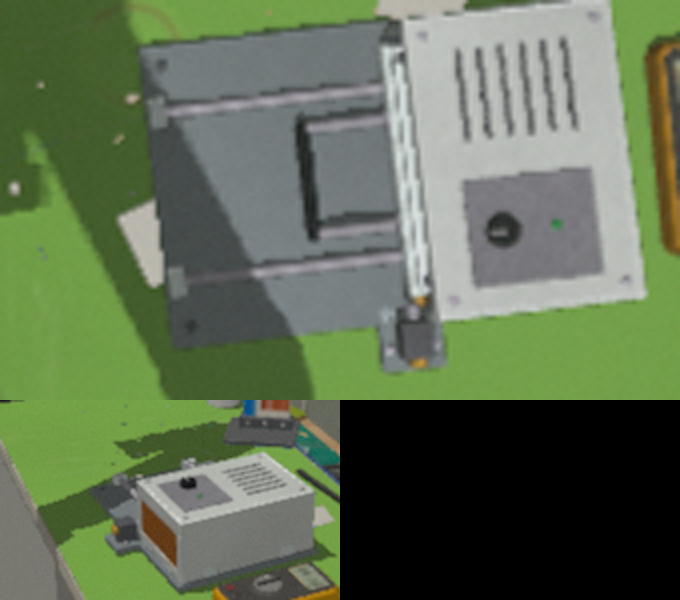

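Run:
```python
from h import *
s,d=pickle.load(open("pics/t9.pkl","rb"));o=np.array([250,195])-.5
f=lambda p,z:ray(d,np.array(p)/4+o,z)
bar=f([(302,119),(315,237)],.036);pl=f([(140,48),(175,346)],.01);hood=f([(404,20),(436,320)],.1)
y=np.radians(5.3);n=np.array([-np.sin(y),np.cos(y),0])
for k,v in dict(bar=bar,pl=pl,hood=hood).items():print(k,v.round(4).tolist(),(v@n).round(4),(v@n).mean())
s0,d0=pickle.load(open("pics/top0.pkl","rb"))
```

```text
bar [[0.5098, -0.1337, 0.036], [0.4296, -0.1405, 0.036]] [-0.1802 -0.1796] -0.17990084667056047
pl [[0.562, -0.0251, 0.01], [0.3559, -0.0449, 0.01]] [-0.0769 -0.0776] -0.07724923330754574
hood [[0.5711, -0.195, 0.1], [0.3768, -0.2104, 0.1]] [-0.247  -0.2443] -0.24562337443462978
```

```bash
python3 -c "
from plant import env, eyes
print(env.hand_in())"
```

```text
the job is handed in; nothing more can be done
None
```

The hold-down frame is seated in the carriage sockets and released, the carriage measures at the stop under the hood and stayed there after I let go, and the job was handed in at about 15.5 s (no verdict was returned).

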